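# Open the desiccator at the right jar

## Task

Swing open the desiccator cabinet's door that stands before the jar with the blue lid, to at least 60 degrees, and leave it standing open. Leave the other door alone, and leave the jar standing where it is.

Things in the scene. Friction and masses are not known exactly. Their poses are not given: they have to be found in the camera images.
- cabinet: Clear desiccator cabinet, fixed on the worktop at the right: 180 deep, 260 wide, 150 high; two compartments side by side, each with its own clear, aluminium-framed door (127 wide, top edge 148 above the worktop). Origin: centre of its underside; x to its back, y to its left (seen by the robot), z up. Vertical hinge axes at x = -96, y = +128 (left door) and y = -1 (right door).
- left_door (a joint): Left door's angle (rad), hinged at its left edge: 0 shut, grows as it swings outward (clockwise seen from above, its free edge coming toward the robot, then to the left), stop at 1.8; ajar by up to 0.15 at the start, no latch, light friction (0.06 N m), stays where left.
- right_door (a joint): Right door's angle (rad): the same kind of door, also hinged at its own left edge (in the middle of the cabinet) and opening the same way.
- left_handle (a point): Middle of the left door's handle: an upright black round bar, 12 in diameter, its axis 40 in front of the door's face, from 28 to 136 above the worktop (this point: 82), with a stem to the door at each end. Moves with the door; door shut, it is 45 in front of the hinge axis and 90 to the right of it (x = -141, y = +38 in cabinet's frame).
- right_handle (a point): Middle of the right door's handle, the same bar; door shut, it is 45 in front of that door's hinge axis and 90 to the right of it (x = -141, y = -91 in cabinet's frame).
- blue_jar_center (a point): Centre (half-way up) of the sample jar with the blue lid, 64 diameter, 85 high, which stands upright in the left or the right compartment of the cabinet (the other compartment holds a jar with a black lid).

How it is judged (in metres and radians):
At the end, for the whole second after the job is handed in: The door before the blue-lidded jar stands open by more than 60 degrees (1.047 rad) and at rest, the other door is open by less than 0.3 rad, and the blue-lidded jar stands upright (within 20 degrees) within 20 mm of where it stood (((y of blue_jar_center in the frame of cabinet above 0 m and value of joint left_door above 1.047 rad and value of joint right_door below 0.3 rad and velocity of joint left_door between -0.1 and 0.1 rad/s and angle between blue_jar_center's own z axis and vertical below 0.35 rad and distance of blue_jar_center from where it was at the start of the episode below 0.02 m) or (y of blue_jar_center in the frame of cabinet below 0 m and value of joint right_door above 1.047 rad and value of joint left_door below 0.3 rad and velocity of joint right_door between -0.1 and 0.1 rad/s and angle between blue_jar_center's own z axis and vertical below 0.35 rad and distance of blue_jar_center from where it was at the start of the episode below 0.02 m))); the robot touches nothing.
It fails at once if the other door is opened (more than 0.3 rad) ((y of blue_jar_center in the frame of cabinet above 0 m and value of joint right_door above 0.3 rad) or (y of blue_jar_center in the frame of cabinet below 0 m and value of joint left_door above 0.3 rad)).
It fails at once if the blue-lidded jar is tipped by more than 20 degrees or pushed by more than 20 mm (angle between blue_jar_center's own z axis and vertical above 0.35 rad or distance of blue_jar_center from where it was at the start of the episode above 0.02 m).
It also fails if it takes over 40 s, if anything falls off the work surface, if the arm or the gripper's body presses on something with over 40 N, if the wrist force passes 120 N, or if a joint passes its speed limit or range.

## Robot

A 6-joint arm with a two-finger parallel gripper is mounted at the origin on a cart in front of the work surface, level with it; the furniture and walls round the work are solid. World frame = base frame: x ahead of the robot, y to its left, z up, the work surface at z = 0. Lengths are in m, angles in degrees, forces in N, time in s.
With the tool pointing down it reaches from about 0.375 to 0.9 m from the base axis. Payload 3.1 kg.
Tool frame: the origin (TCP) lies at the centre of the arm's flange, where the gripper is bolted on; the fingertips stand 182 mm ahead of it and the grasp point (between the pads) lies bot.grip_point_offset ahead of it (bot.grip_point_offset is the distance from the TCP to the grasp point, in m); x points along the fingers, z is the direction in which the jaws open and shut, and the axes are right-handed (so a half turn about x gives the same grasp; the last joint's range is limited). The gripper opens to 87 mm and grips with 3 to 60 N. Pads are 19 mm wide; open, the fingers measure 117 mm over their backs; the gripper's body (75 mm by 190 mm) begins 51 mm behind the grasp point.
Start: joints at [-75.602, 30.224, 82.088, -0, 67.689, -10.227], TCP at [0.26, -0.568, 0.405] pointing down, gripper open.
Joint ranges: [-176.69, 176.69], [-43.24, 126.21], [12.49, 139.97], [-82, 262], [0, 151.66], [-163.58, 163.58]. Speed limits (degrees/s): [159.86, 159.86, 180, 180, 180, 180].

## Interface

Orientations are given as a 3x3 rotation matrix whose columns are the frame's x, y, z axes.
In Python, from rig import bot gives the robot as it stands.
- The arm moves only by the tool step_arm, never from a script. Its argument "motion" is a list that holds one entry, the list of rows, each a list of 7 numbers: the turn, a rotation vector about the world's x, y, z in degrees, then the shift along the world's x, y, z in mm, then the finger opening in mm, from 0 to 87. A call has 1 to 12 rows; each row is the pose to reach, as a shift and turn from the pose commanded when the call began; what a row does not reach only later rows make up. A row lasts 1/12 s, in which the tool goes at most 41.7 mm and 7.16 degrees, less where a joint would pass 70% of its speed; a pose out of reach is approached as far as the arm can. A call with a gripper value outside its range is refused whole. The fingers move at their own pace and stop on an object; the grip force is fixed at half the most. Time passes only in rows, so rows that repeat a pose let the fingers close. It gives the time, the measured TCP pose, the force and the opening at its end, in the units of the state.
- bot.read_state(): the state, without advancing time (a new reading comes with each control period).
- bot.capture(name): name is "scene" or "top"; returns a dict with "frame" (384x512x3 uint8, red, green, blue), "range_z" (384x512 float32, m along the optical axis (not along the pixel's ray), 0 where there is no reading), "fx", "fy", "cx", "cy" (pixels), "cam_to_world" (4x4, takes a point from camera to world coordinates). Camera axes: x right, y down, z forward; pixel columns grow to the right and rows downward; lengths in m; the calibration is good to about 2 mm. A picture is of the moment at which its call begins.
- bot.hand_in(): hands the job in, once; it reports no verdict.
The state is a dict: "time_s": time; "joint_positions": joint angles; "qvel": joint speeds; "tau": joint torques, N m; "position": TCP position; "tcp_rot": TCP orientation; "force": force on the tool from outside, world axes, zero at the start; "moment": the same for the moment, N m; "opening": opening from 0.0 (shut) to 1.0 (fully open).
Only numpy, scipy, OpenCV 4.12 (cv2) and the standard library are available. Lean on these libraries where they do the work, as an engineer would, in place of code of your own. Each camera call takes 0.05 s, during which the arm holds its last target.

## Working session

There is one attempt and no reset: what is moved stays moved. The work goes in short steps, Python scripts to look and compute and a tool call to move; the robot and the scene stay as the last step left them, time stands still between calls to the robot, and variables do not carry over. Pictures are saved under pics/ and viewed, and the job is handed in when it is done.

Besides the shell and the picture viewer there is one more tool, called after "Emit:" as name(argument=value, ...), one argument or row to a line, values as JSON. step_arm: Moves the arm, as the interface text tells. Its arguments: {"type":"object","properties":{"motion":{"type":"array"}},"required":["motion"]}

```bash
mkdir -p pics; ls
python3 - <<'E'
from rig import bot
import cv2,numpy as np
print(bot.read_state(), bot.grip_point_offset)
for n in ("scene","top"):
    c=bot.capture(n); np.savez(n+"0.npz",**c)
    cv2.imwrite(f"pics/{n}0.png",c["frame"][:,:,::-1]); print(n,c["fx"],c["cx"],c["cy"],c["cam_to_world"])
E
```

```text
pics
{'time_s': 0.0, 'joint_positions': array([-7.56005829e+01,  3.02773094e+01,  8.21551552e+01,  1.90368675e-03,
        6.76886661e+01, -1.02284597e+01]), 'qvel': array([-0.01495483,  0.01454404,  0.00786215,  0.01312673,  0.05557124,
       -0.04311505]), 'tau': array([-5.63439007e-04, -4.40042174e+01, -1.76595801e+01,  6.32773759e-02,
        5.83300937e-02, -1.82846184e-04]), 'position': array([ 0.26038545, -0.56780527,  0.40379582]), 'tcp_rot': array([[-4.95968727e-04,  9.09038834e-01,  4.16711114e-01],
       [ 2.05535749e-03,  4.16711212e-01, -9.09036601e-01],
       [-9.99997765e-01,  4.05636583e-04, -2.07507550e-03]]), 'force': array([ 0.581592  ,  0.11343529, -0.48592412]), 'moment': array([-0.01891751, -0.06548137,  0.01428669]), 'opening': 0.9987860071497635} 0.1635
scene 448.68243896731315 253.72976145951338 191.18451651429456 [[ 0.47982561 -0.47698413  0.73637866 -0.03568451]
 [-0.87735629 -0.25736587  0.40497993 -0.66299238]
 [-0.00365027 -0.84038619 -0.54197576  0.52364945]
 [ 0.          0.          0.          1.        ]]
top 356.6351606796368 258.4819603105615 183.6385885868955 [[ 0.02870752 -0.99029944  0.1359518   0.46994154]
 [-0.99957196 -0.02920725 -0.00168218 -0.31413054]
 [ 0.00563664 -0.13584532 -0.99071402  0.92818715]
 [ 0.          0.          0.          1.        ]]
```

View pics/scene0.png

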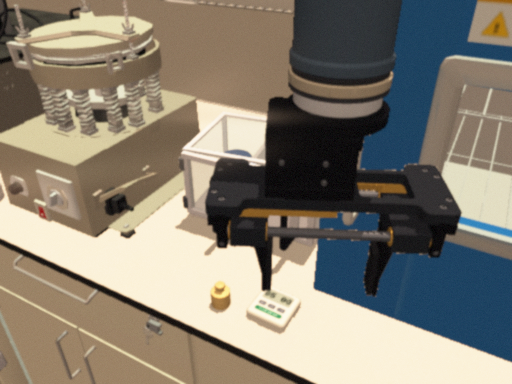

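View pics/top0.png

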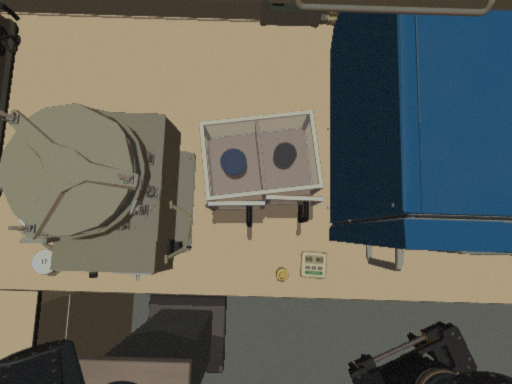

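The top view shows the blue lid in the left compartment at about (234,161) and the black one on the right at (285,155), so the left door is the target. Its handle is near (249,215) and the right handle near (303,210).

```bash
cat > h.py <<'E'
import numpy as np,cv2
def load(n): return dict(np.load(n))
def ray(c,u,v):
    T=c["cam_to_world"]; return T[:3,3],T[:3,:3]@np.array([(u-c["cx"])/c["fx"],(v-c["cy"])/c["fy"],1.])
def onz(c,u,v,z):
    o,d=ray(c,u,v); return o+d*(z-o[2])/d[2]
def cloud(c):
    z=c["range_z"];v,u=np.mgrid[:z.shape[0],:z.shape[1]]
    P=np.stack([(u-c["cx"])/c["fx"]*z,(v-c["cy"])/c["fy"]*z,z],-1)
    T=c["cam_to_world"];return P@T[:3,:3].T+T[:3,3]
E
python3 - <<'E'
from h import *
c=load("top0.npz");f=c["frame"][:,:,::-1]
x0,y0,x1,y1=170,95,350,285
im=cv2.resize(f[y0:y1,x0:x1],None,fx=3.1,fy=3.1,interpolation=cv2.INTER_CUBIC)
im=cv2.convertScaleAbs(im,alpha=1.5)
cv2.imwrite("pics/topzoom.png",im)
P=cloud(c)
# height image
h=P[y0:y1,x0:x1,2]; cv2.imwrite("pics/hz.png",cv2.resize(cv2.applyColorMap(np.clip(h*255/0.25,0,255).astype(np.uint8),2),None,fx=3.1,fy=3.1,interpolation=0))
c=load("scene0.npz");f=c["frame"][:,:,::-1]
cv2.imwrite("pics/sczoom.png",cv2.resize(f[100:260,100:340],None,fx=3.1,fy=3.1))
E
```

```text
(no output)
```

View pics/topzoom.png

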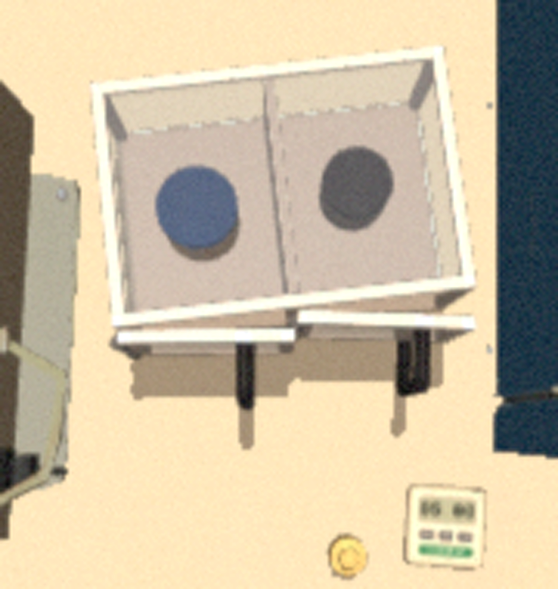

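View pics/hz.png

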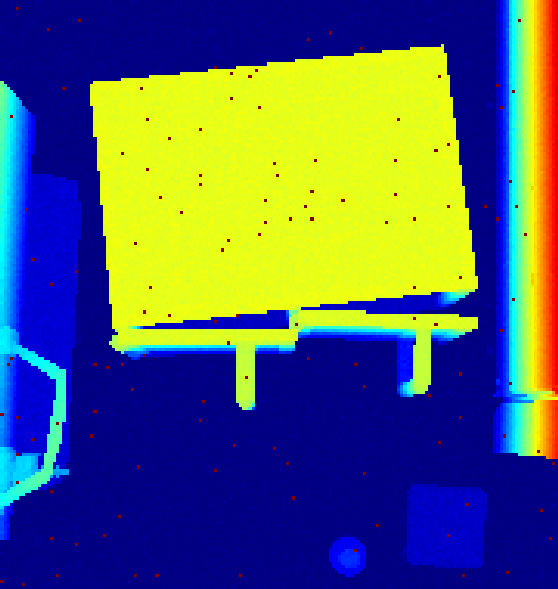

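Top zoom: the cabinet outline corners are about (95,85), (440,48), (472,285) and (118,325), and the left bar runs from (245,345) to (247,405). Both doors are slightly ajar. The shaker tray is on the left, up to column 75.

```bash
cat >> h.py <<'E'
def cab(c):
    P=cloud(c); h=P[...,2]
    m=((h>.135)&(h<.165)).astype(np.uint8); m[:, :195]=0; m[:,325:]=0; m[:95]=0; m[230:]=0
    m=cv2.morphologyEx(m,cv2.MORPH_OPEN,np.ones((13,13)))
    return m,P
E
python3 - <<'E'
from h import *
c=load("top0.npz");m,P=cab(c)
pts=np.float32([onz(c,u,v,.15)[:2] for v,u in np.argwhere(m)])
r=cv2.minAreaRect(pts);b=cv2.boxPoints(r);print(r);print(b, np.median(P[...,2][m>0]))
lid={}
hsv=cv2.cvtColor(c["frame"],cv2.COLOR_RGB2HSV)
mm=(cv2.inRange(hsv,(105,80,30),(125,255,200)));mm[:,:200]=0;mm[:,325:]=0
q=np.argwhere(mm[:200]).mean(0);print("blue",q,onz(c,q[1],q[0],.085))
# black bar
F=c["frame"].max(2)
bm=(F<60).astype(np.uint8);bm[:200]=0;bm[235:]=0;bm[:,200:]*=1
n,l,s,ce=cv2.connectedComponentsWithStats(bm)
for i in range(1,n):
    if s[i,4]>10 and 200<ce[i][0]<325:
        print(s[i],ce[i]); 
        hh=[(tuple(np.round(P[v,u],3))) for v,u in np.argwhere(l==i) if P[v,u,2]>.1]; print(hh[-40:] if i else 0)
# doors tops
for name,us in(("L",range(212,264,6)),("R",range(268,320,6))):
    for u in us:
        col=[v for v in range(185,215) if .14<P[v,u,2]<.155 and not m[v,u]]
        print(name,u,col, [np.round(onz(c,u,v,.148)[:2],3).tolist() for v in (col[:1]+col[-1:])])
E
```

```text
((0.6436127424240112, -0.3174222409725189), (0.18116061389446259, 0.2601264417171478), 8.092340469360352)
[[ 0.5356255  -0.20140502]
 [ 0.5722433  -0.45894125]
 [ 0.75159997 -0.43343946]
 [ 0.7149822  -0.17590323]] 0.15096800974290703
blue [163.03763441 232.68817204] [ 0.63379827 -0.25213163  0.085     ]
[298 201  11  22 205] [303.03902439 211.77073171]
[(np.float64(0.511), np.float64(-0.422), np.float64(0.142)), (np.float64(0.511), np.float64(-0.424), np.float64(0.143)), (np.float64(0.511), np.float64(-0.426), np.float64(0.142)), (np.float64(0.509), np.float64(-0.416), np.float64(0.139)), (np.float64(0.509), np.float64(-0.417), np.float64(0.143)), (np.float64(0.509), np.float64(-0.42), np.float64(0.142)), (np.float64(0.509), np.float64(-0.422), np.float64(0.142)), (np.float64(0.509), np.float64(-0.425), np.float64(0.14)), (np.float64(0.509), np.float64(-0.426), np.float64(0.142)), (np.float64(0.508), np.float64(-0.418), np.float64(0.103)), (np.float64(0.507), np.float64(-0.416), np.float64(0.137)), (np.float64(0.507), np.float64(-0.418), np.float64(0.141)), (np.float64(0.507), np.fl
[... 4777 characters left out ...]
, 202, 203, 204, 205] [[0.539, -0.32], [0.53, -0.32]]
R 268 [195, 196, 197, 198, 199] [[0.552, -0.337], [0.544, -0.337]]
R 274 [195, 196, 197, 198, 199] [[0.553, -0.35], [0.544, -0.35]]
R 280 [195, 196, 197, 198, 199] [[0.553, -0.363], [0.544, -0.364]]
R 286 [195, 196, 197, 198, 199] [[0.554, -0.377], [0.545, -0.377]]
R 292 [196, 197, 198, 199] [[0.552, -0.39], [0.545, -0.39]]
R 298 [196, 197, 198, 199, 200] [[0.552, -0.403], [0.543, -0.403]]
R 304 [189, 196, 197, 198, 199, 200, 201, 203, 204, 205, 208, 209, 210, 211, 212, 213, 214] [[0.568, -0.416], [0.513, -0.417]]
R 310 [196, 197, 198, 200] [[0.553, -0.43], [0.544, -0.43]]
R 316 [196, 197, 198, 199, 200] [[0.553, -0.443], [0.544, -0.443]]
```

```bash
cat > path.py <<'E'
import numpy as np
H=np.array([.5305,-.2042]);yaw=8.09
def handle(th):
    a=np.radians(-90+yaw-th);d=np.array([np.cos(a),np.sin(a)]);n=np.array([d[1],-d[0]])
    return H+.09*d+.045*n, -90+yaw-th
if __name__=="__main__":
    p0,a0=handle(6.4)
    for th in [6.4,10,15,20,25,30,35,40,45,50,55,60,65,70,75]:
        p,a=handle(th);print(th,p.round(4),"shift",((p-p0)*1000).round(1),"turn",round(a-a0,1))
E
python3 path.py
python3 - <<'E'
from h import *
c=load("top0.npz");P=cloud(c)
for v in range(100,280,12):
    print(v,[(u,*np.round(P[v,u],2).tolist()) for u in (150,165,172,178,185,192,335,360)])
E
```

```text
6.4 [ 0.4882 -0.2955] shift [0. 0.] turn 0.0
10 [ 0.4825 -0.2927] shift [-5.6  2.8] turn -3.6
15 [ 0.475  -0.2881] shift [-13.2   7.4] turn -8.6
20 [ 0.4679 -0.283 ] shift [-20.3  12.5] turn -13.6
25 [ 0.4613 -0.2772] shift [-26.9  18.3] turn -18.6
30 [ 0.4552 -0.2709] shift [-33.   24.6] turn -23.6
35 [ 0.4496 -0.2641] shift [-38.5  31.4] turn -28.6
40 [ 0.4447 -0.2568] shift [-43.4  38.7] turn -33.6
45 [ 0.4405 -0.2491] shift [-47.7  46.4] turn -38.6
50 [ 0.4369 -0.2411] shift [-51.3  54.4] turn -43.6
55 [ 0.434  -0.2328] shift [-54.1  62.7] turn -48.6
60 [ 0.4319 -0.2243] shift [-56.3  71.2] turn -53.6
65 [ 0.4305 -0.2156] shift [-57.6  79.9] turn -58.6
70 [ 0.4299 -0.2069] shift [-58.3  88.6] turn -63.6
75 [ 0.4301 -0.1981] shift [-58.1  97.4] turn -68.6
100 [(150, 0.82, -0.02, 0.0), (165, 0.82, -0.06, 0.0), (172, 0.82, -0.08, 0.0), (178, 0.82, -0.09, 0.0), (185, 0.82, -0.11, 0.0), (192, 0.82, -0.13, 0.0), (335, 0.8, -0.5, 0.1), (360, 0.72, -0.5, 0.3)]
112 [(150, 0.78, -0.02, 0.0), (165, 0.78, -0.06, 0.0), (172, 0.79, -0.08, 0.0), (178, 0.79, -0.09, -0.0), (185, 0.79, -0.11, -0.0
[... 2077 characters left out ...]
(192, 0.47, -0.15, 0.0), (335, 0.48, -0.5, 0.08), (360, 0.48, -0.5, 0.29)]
244 [(150, 0.44, -0.09, 0.17), (165, 0.44, -0.11, 0.1), (172, 0.44, -0.12, 0.08), (178, 0.44, -0.13, 0.09), (185, 0.44, -0.15, 0.12), (192, 0.44, -0.15, 0.0), (335, 0.45, -0.52, 0.0), (360, 0.45, -0.58, -0.0)]
256 [(150, 0.41, -0.09, 0.17), (165, 0.41, -0.11, 0.1), (172, 0.41, -0.12, 0.1), (178, 0.4, -0.12, 0.0), (185, 0.41, -0.13, 0.0), (192, 0.41, -0.15, 0.0), (335, 0.42, -0.52, 0.0), (360, 0.42, -0.58, 0.0)]
268 [(150, 0.39, -0.09, 0.17), (165, 0.38, -0.11, 0.09), (172, 0.38, -0.11, 0.03), (178, 0.37, -0.12, -0.0), (185, 0.38, -0.14, 0.0), (192, 0.38, -0.15, 0.0), (335, 0.39, -0.52, -0.0), (360, 0.39, -0.58, -0.0)]
```

Emit:
step_arm(
  motion=[
    [[0,0,-2,10,35,0,87],[0,0,-4,25,70,0,87],[0,0,-6,40,105,0,87],[0,0,-9,60,140,0,87],[0,0,-12,85,170,0,87],[0,0,-14,110,200,0,87],[0,0,-16,140,225,0,87],[0,0,-18,170,245,0,87],[0,0,-21,200,260,0,87],[0,0,-23,230,271,0,87],[0,0,-23,230,271,0,87],[0,0,-23,230,271,0,87]],
  ],
)

```text
time_s: 1.1
position: [0.4915, -0.2961, 0.4042]
tcp_rot: [[-0.001, 0.999, 0.032], [0.0, 0.032, -0.999], [-1.0, -0.001, -0.0]]
force: [-0.8, 0.3, -0.1]
opening: 0.998
```

Run:
```python
from rig import bot
import cv2,numpy as np
s=bot.read_state();print(s["position"],s["tcp_rot"][:,2],s["time_s"],s["joint_positions"])
a=[]
for n in ("scene","top"):
    c=bot.capture(n); a.append(c["frame"][:,:,::-1])
cv2.imwrite("pics/b.png",cv2.resize(a[0],(800,600))); cv2.imwrite("pics/bt.png",a[1])
```

```text
[ 0.49153345 -0.29607176  0.40423834] [ 3.20332088e-02 -9.99486772e-01 -2.57991397e-04] 1.1 [-4.22122407e+01  2.63086310e+01  8.96026698e+01 -1.95808447e-02
  6.41281751e+01  4.59606227e+01]
```

View pics/b.png

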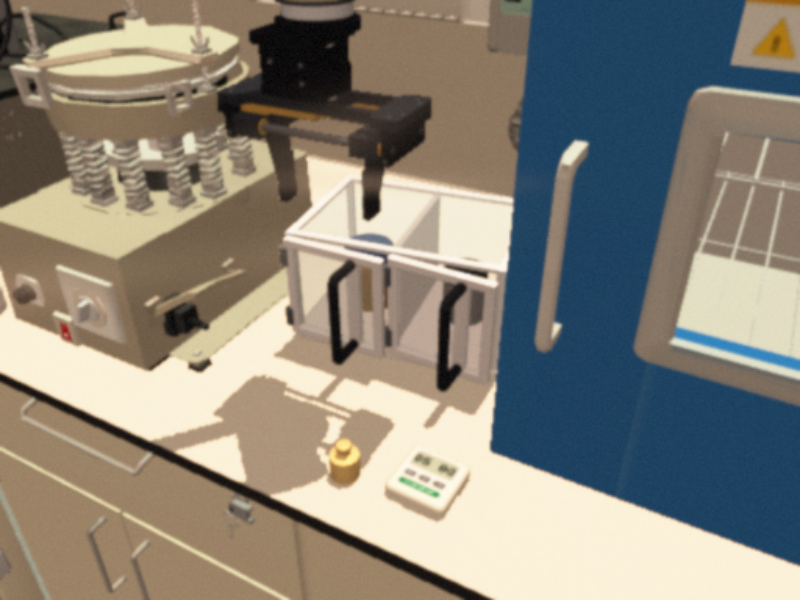

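The scene view shows the gripper above the left handle, whose bar runs from about (345,270) to (345,355), with the blue jar behind that door. Next I descend and close.

Emit:
step_arm(
  motion=[
    [[0,0,0,-2,0,-25,87],[0,0,0,-2,0,-50,87],[0,0,0,-2,0,-75,87],[0,0,0,-2,0,-95,87],[0,0,0,-2,0,-110,87],[0,0,0,-2,0,-120,87],[0,0,0,-2,0,-126,87],[0,0,0,-2,0,-126,87]],
  ],
)

```text
time_s: 1.87
position: [0.4875, -0.2976, 0.2777]
tcp_rot: [[-0.002, 1.0, 0.027], [0.002, 0.027, -1.0], [-1.0, -0.002, -0.002]]
force: [-0.2, 0.4, -0.6]
opening: 0.999
```

Emit:
step_arm(
  motion=[
    [[0,0,0,0,0,0,60],[0,0,0,0,0,0,40],[0,0,0,0,0,0,25],[0,0,0,0,0,0,15],[0,0,0,0,0,0,8],[0,0,0,0,0,0,0],[0,0,0,0,0,0,0],[0,0,0,0,0,0,0],[0,0,0,0,0,0,0]],
  ],
)

```text
time_s: 2.62
position: [0.4885, -0.2971, 0.2788]
tcp_rot: [[-0.0, 1.0, 0.028], [0.0, 0.028, -1.0], [-1.0, -0.0, -0.0]]
force: [0.4, 0.8, -0.1]
opening: 0.404
```

Run:
```python
from rig import bot
import cv2,numpy as np
c=bot.capture("scene");cv2.imwrite("pics/c.png",cv2.resize(c["frame"][80:280,120:360,::-1],(720,600)))
print(bot.read_state())
```

```text
{'time_s': 2.6667, 'joint_positions': array([-4.25053257e+01,  3.61186748e+01,  9.59617841e+01,  7.54248645e-04,
        4.79236943e+01,  4.58682296e+01]), 'qvel': array([-0.03141644, -0.06993751,  0.1617578 , -0.04623886, -0.0687056 ,
       -0.00156828]), 'tau': array([ 8.35771090e-03, -4.27810407e+01, -1.19517991e+01,  5.91726741e-02,
       -2.86342943e-02,  2.81720520e-05]), 'position': array([ 0.48846426, -0.29711018,  0.27873061]), 'tcp_rot': array([[-4.68379197e-05,  9.99597371e-01,  2.83741841e-02],
       [ 5.61811483e-05,  2.83741868e-02, -9.99597370e-01],
       [-9.99999997e-01, -4.52249672e-05, -5.74875160e-05]]), 'force': array([-0.19805432, -0.63370052,  0.39299901]), 'moment': array([ 0.04481859, -0.00450048, -0.0455133 ]), 'opening': 0.35774887911424746}
```

View pics/c.png

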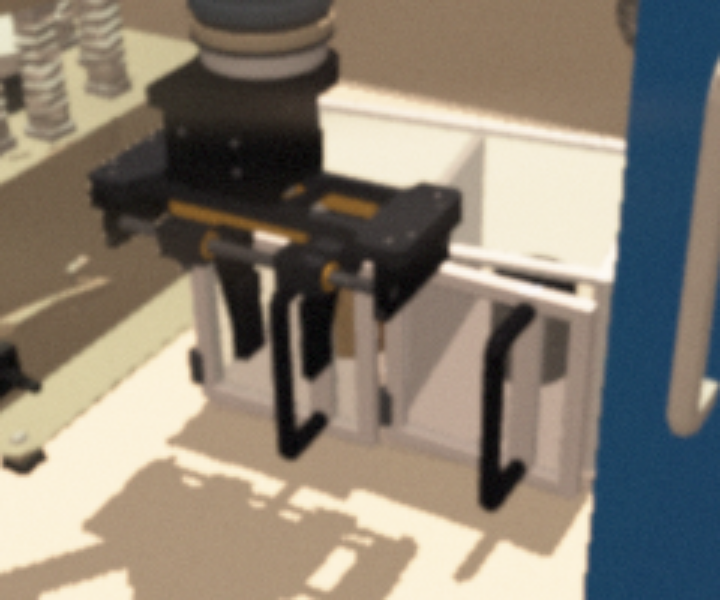

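The fingers straddle the bar in this crop: the left tip is at (245,350), the right tip at (318,370) and the bar at (285,370). They are still closing.

Emit:
step_arm(
  motion=[
    [[0,0,0,0,0,0,0],[0,0,0,0,0,0,0],[0,0,0,0,0,0,0],[0,0,0,0,0,0,0],[0,0,0,0,0,0,0],[0,0,0,0,0,0,0],[0,0,0,0,0,0,0]],
  ],
)

```text
time_s: 3.25
position: [0.4885, -0.2963, 0.2787]
tcp_rot: [[-0.0, 1.0, 0.028], [0.002, 0.028, -1.0], [-1.0, -0.0, -0.002]]
force: [1.0, 5.8, 1.1]
opening: 0.131
```

Emit:
step_arm(
  motion=[
    [[0,0,-1.8,-2.8,1.4,0,0],[0,0,-3.6,-5.6,2.8,0,0],[0,0,-6,-9.4,5,0,0],[0,0,-8.6,-13.2,7.4,0,0],[0,0,-11,-16.8,9.9,0,0],[0,0,-13.6,-20.3,12.5,0,0],[0,0,-16,-23.6,15.4,0,0],[0,0,-18.6,-26.9,18.3,0,0],[0,0,-18.6,-26.9,18.3,0,0]],
  ],
)

```text
time_s: 4.0
position: [0.4614, -0.2781, 0.2787]
tcp_rot: [[-0.0, 0.956, -0.293], [0.001, -0.293, -0.956], [-1.0, -0.0, -0.001]]
force: [2.3, 3.4, -0.7]
opening: 0.132
```

Emit:
step_arm(
  motion=[
    [[0,0,-2.5,-3.1,3.1,0,0],[0,0,-5,-6.1,6.3,0,0],[0,0,-7.5,-8.9,9.7,0,0],[0,0,-10,-11.6,13.1,0,0],[0,0,-12.5,-14.1,16.7,0,0],[0,0,-15,-16.5,20.4,0,0],[0,0,-17.5,-18.7,24.2,0,0],[0,0,-20,-20.8,28.1,0,0],[0,0,-22.5,-22.7,32,0,0],[0,0,-25,-24.4,36.1,0,0],[0,0,-25,-24.4,36.1,0,0]],
  ],
)

```text
time_s: 4.92
position: [0.4371, -0.2426, 0.2787]
tcp_rot: [[-0.0, 0.744, -0.668], [-0.0, -0.668, -0.744], [-1.0, -0.0, 0.0]]
force: [0.9, 3.0, -2.8]
opening: 0.129
```

Run:
```python
from rig import bot
import cv2,numpy as np
a=[bot.capture(n)["frame"][:,:,::-1] for n in ("scene","top")]
cv2.imwrite("pics/d.png",np.vstack([cv2.resize(a[0][60:280,80:360],(370,290)),cv2.resize(a[1][95:315,100:380],(370,290))]))
s=bot.read_state();print(s["joint_positions"],s["force"],s["moment"])
```

```text
[-4.18747249e+01  3.23074960e+01  1.06285922e+02 -2.95120189e-02
  4.14065045e+01  8.99926840e+01] [ 1.91814104  1.73669009 -1.27032999] [ 0.33013748 -0.12543983  0.12381404]
```

View pics/d.png

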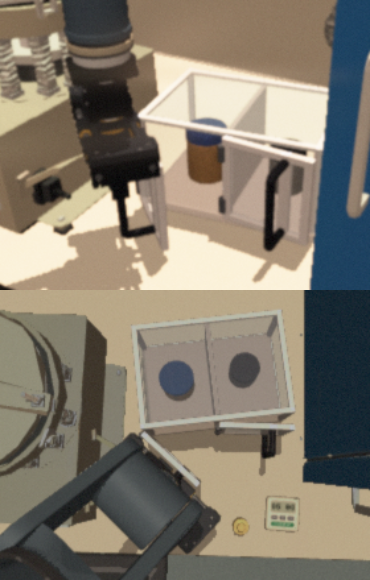

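The left door is about 50° open and held in the gripper. Both jars are undisturbed, at (177,378) and (245,370) in the composite, and the right door is still in place.

Emit:
step_arm(
  motion=[
    [[0,0,-2.5,-1.5,4.1,0,0],[0,0,-5,-2.8,8.3,0,0],[0,0,-7.5,-4,12.5,0,0],[0,0,-10,-5,16.8,0,0],[0,0,-12.5,-5.8,21.1,0,0],[0,0,-15,-6.3,25.5,0,0],[0,0,-17.5,-6.8,29.8,0,0],[0,0,-20,-7,34.2,0,0],[0,0,-22,-7,37.7,0,0],[0,0,-22,-7,37.7,0,0]],
  ],
)

```text
time_s: 5.85
position: [0.4297, -0.205, 0.2787]
tcp_rot: [[-0.002, 0.44, -0.898], [0.0, -0.898, -0.44], [-1.0, -0.001, 0.001]]
force: [-1.5, -0.0, 0.1]
opening: 0.131
```

Emit:
step_arm(
  motion=[
    [[0,0,0,0,0,0,15],[0,0,0,0,0,0,20],[0,0,0,0,0,0,30],[0,0,0,0,0,0,40],[0,0,0,0,0,0,40],[0,0,0,0,0,0,40],[0,0,0,0,0,0,40],[0,0,0,0,0,0,40]],
  ],
)

```text
time_s: 6.52
position: [0.4302, -0.2051, 0.2788]
tcp_rot: [[0.0, 0.439, -0.899], [-0.0, -0.899, -0.439], [-1.0, 0.0, -0.0]]
force: [-0.1, -0.0, 0.1]
opening: 0.449
```

Emit:
step_arm(
  motion=[
    [[0,0,0,0,0,10,40],[0,0,0,0,0,30,40],[0,0,0,0,0,55,40],[0,0,0,0,0,80,40],[0,0,0,0,0,100,40],[0,0,0,0,-20,120,40],[0,0,0,0,-50,120,40],[0,0,0,0,-85,120,40],[0,0,0,0,-120,120,40],[0,0,0,0,-155,120,40],[0,0,0,-20,-190,120,40],[0,0,0,-30,-220,120,40]],
  ],
)

```text
time_s: 7.52
position: [0.399, -0.427, 0.3985]
tcp_rot: [[-0.001, 0.439, -0.899], [-0.0, -0.899, -0.439], [-1.0, -0.0, 0.001]]
force: [0.2, -0.3, 0.3]
opening: 0.464
```

Run:
```python
from rig import bot
import cv2,numpy as np
from h import *
cs=[bot.capture(n) for n in ("scene","top")];a=[c["frame"][:,:,::-1] for c in cs]
cv2.imwrite("pics/e.png",np.vstack([cv2.resize(a[0],(400,300)),cv2.resize(a[1],(400,300))]))
np.savez("top1.npz",**cs[1]);c=cs[1]
hsv=cv2.cvtColor(c["frame"],cv2.COLOR_RGB2HSV)
mm=(cv2.inRange(hsv,(105,80,30),(125,255,200)));mm[:,:200]=0;mm[:,325:]=0
q=np.argwhere(mm[:200]).mean(0);print("blue",q,onz(c,q[1],q[0],.085))
P=cloud(c);H=np.array([.5305,-.2042])
m=(P[...,2]>.142)&(P[...,2]<.155)&(P[...,0]<.52)&(P[...,0]>.40)&(P[...,1]>-.34)&(P[...,1]<-.12)
p=P[m][:,:2].astype(np.float32);print(len(p));l=cv2.fitLine(p,cv2.DIST_HUBER,0,.01,.01).ravel();print(l)
print("line ang",np.degrees(np.arctan2(l[1],l[0])),"door open = -81.91-ang(d)")
s=bot.read_state();print(s["time_s"],s["position"],s["force"])
```

```text
blue [162.72486772 232.69312169] [ 0.63456332 -0.25211404  0.085     ]
305
[ 0.89292455  0.45020634  0.4821607  -0.22872381]
line ang 26.756924 door open = -81.91-ang(d)
7.6167 [ 0.39858258 -0.42973207  0.39865429] [0.19272208 1.04748824 0.90869607]
```

View pics/e.png

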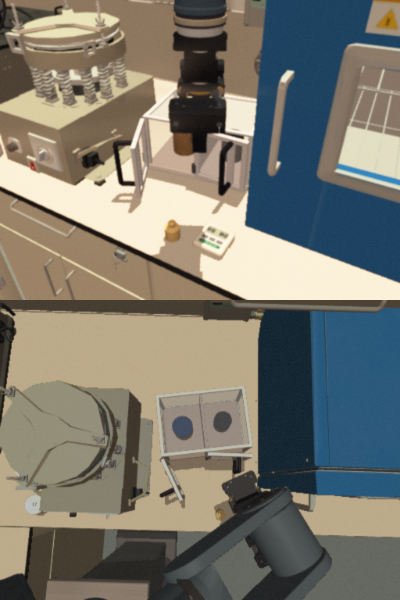

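```bash
python3 -c "
from rig import bot
print(bot.hand_in())"
```

```text
the job is handed in; nothing more can be done
None
```

The left door, which stands before the blue-lidded jar, is open at about 71° and free of the gripper. I gripped its handle, swung it along its arc, let go and backed the arm away, then handed the job in at about 7.6 s. No verdict was reported.

My last checks, from the top and scene cameras and the arm's state:
- **Door angle:** a line fitted to the door's top edge in the depth image gave about 71°. The commanded arc was about 72°.
- **Blue jar:** it stands upright in the picture. Its lid was within 1 mm of its starting position.
- **Right door:** it stayed slightly ajar, as at the start. I judged this only from the final picture and did not re-measure it.
- **Forces:** the force readings after each move stayed below 6 N, and the final one, with the arm clear of everything, was about 1 N.

No check failed or disagreed.

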